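Pin the sharps bin into its table bracket

ROBOT

A 6-joint arm with a two-finger parallel gripper is mounted at the origin on the work surface. World frame = base frame: x ahead of the robot, y to its left, z up, the work surface at z = 0. Lengths are in mm, angles in rad, forces in N, time in s.
With the tool pointing down it reaches from about 400 to 925 mm from the base axis. Payload 12.5 kg.
Tool frame: the origin (TCP) lies at the centre of the arm's flange, where the gripper is bolted on; the fingertips stand 190 mm ahead of it and the grasp point (between the pads) lies env.grip_point_offset ahead of it (env.grip_point_offset is the distance from the TCP to the grasp point, in mm); z points along the fingers, x is the direction in which the jaws open and shut, and the axes are right-handed (so a half turn about z gives the same grasp; the last joint's range is limited). The gripper opens to 95 mm and grips with 3 to 60 N. Pads are 20 mm wide; open, the fingers measure 119 mm over their backs; the gripper's body (75 mm by 180 mm) begins 59 mm behind the grasp point.
Start: joints at [1.091, 0.491, 1.559, -0, 1.092, -0.106], TCP at [228.199, 581.851, 404.761] pointing down, gripper open.
Joint ranges: [-3.1, 3.1], [-0.84, 2.19], [0.05, 2.79], [-1.13, 4.28], [0.06, 2.93], [-2.69, 2.69]. Speed limits (rad/s): [2.22, 2.22, 2.79, 3.14, 3.14, 3.14].

INTERFACE

Orientations are given as [roll, pitch, yaw] about the fixed x, y, z axes, in that order (R = Rz(yaw) Ry(pitch) Rx(roll)).
In Python, from cell import state, read_camera, camera_model, job_done, env gives the robot as it stands.
- The arm moves only by the tool arm_command, never from a script. Its argument "steps" is a list of rows, each a list of 6 numbers: the shift along the tool's x, y, z in cm, then the turn, a rotation vector about the tool's x, y, z in degrees. In form: [[dx, dy, dz, rx, ry, rz], ...]. A call has 1 to 12 rows; each row is the pose to reach, as a shift and turn from the pose commanded when the call began, along the tool's axes at that moment; what a row does not reach only later rows make up. A row lasts 1/12 s, in which the tool goes at most 41.7 mm and 7.16 degrees, less where a joint would pass 70% of its speed; a pose out of reach is approached as far as the arm can. A call with a gripper value outside its range is refused whole. "jaw" is the finger opening in cm, from 0 to 9.51, set as the call begins (left out, the last holds). The fingers move at their own pace and stop on an object; the grip force is fixed at half the most. Time passes only in rows, so rows that repeat a pose let the fingers close. It gives the time, the measured TCP pose, the force and the opening at its end, in the units of the state.
- state(): the state, without advancing time (a new reading comes with each control period).
- read_camera(name): name is "side" or "top"; returns the picture (384x512x3 uint8, red, green, blue); there is no depth.
- camera_model(name): a dict with "K" (3x3 intrinsics, pixels), "xyz" and "rotation" of the camera in the world. Camera axes: x right, y up, looking along -z (the intrinsics and any distortion apply to the point x, -y, -z); pixel columns grow to the right and rows downward; lengths in mm; the calibration is good to about 2 mm. A picture is of the moment at which its call begins. camera_model takes no time and is no camera call.
- job_done(): hands the job in, once; it reports no verdict.
The state is a dict: "t": time; "joints": joint angles; "qvel": joint speeds; "tau": joint torques, N m; "eef_pos": TCP position; "tcp_rot": TCP orientation; "ft_force": force on the tool from outside, world axes, zero at the start; "moment": the same for the moment, N m; "opening": opening from 0.0 (shut) to 1.0 (fully open).
Only numpy, scipy, OpenCV 4.12 (cv2) and the standard library are available. Lean on these libraries where they do the work, as an engineer would, in place of code of your own. Each camera call takes 0.05 s, during which the arm holds its last target. There are 200 camera calls.

TASK

Lock the red sharps bin into its bracket: take the pin with the red handle out of the rack and lower it from above through the hole in the bracket's upper ear, the eye of the bin's steel strap and the lower ear, until its flange rests fully home on the upper ear. Leave the pin with the blue handle in its place in the rack, and let go of the red one.

Things in the scene. Friction and masses are not known exactly. Their poses are not given: they have to be found in the camera images.
- red_pin_grip (a point): Centre of the round red handle (26 mm wide, 45 tall) of an upright steel pin of 120 g; grasp here from above, any yaw. It is 27.5 mm above the underside of the flange (38 mm wide, 5 thick), which rests on the rack, and 82.5 mm above the tip of the 12 mm shaft (55 long, last 14 tapered). z up the pin. The rack is a grey block 60 x 180 mm, 66 high, with two loose holes.
- blue_pin_grip (a point): Centre of the blue handle of a like pin, upright in the rack's other hole 100 mm away; its shaft is only 30 mm long, too short for this bracket. Point and z axis as for the red pin. It stays in the rack.
- yoke_top (a point): Centre of the 24 mm hole in the top face of the white bracket's upper yellow ear, 76 mm above the table; z up, x towards the bin. Two level ears 56 x 50 x 8 mm, 20 mm gap, holes in line, joined by a post on the side away from the bin; 34 mm free below the lower ear. With the pin home its handle centre is 27.5 mm above this point.
- eye (a point): Centre of the 24 mm eye in the 8 mm steel tab on the strap of the red, pale-lidded bin (118 x 174 mm, 0.6 kg, top 124 mm above the table), loose in the bracket's tray. The tab lies level between the ears, eye in line with their holes to 3 mm. z up, x towards the bin, whose near face is 68 mm from the eye.

How it is judged:
By the outcome, as a careful person would: the job done as asked, in the order asked, and still so for the second after the job is handed in, with the robot touching nothing.
It also fails if it takes over 42 s, if anything falls off the work surface, if the arm or the gripper's body presses on something with over 40 N, if the wrist force passes 120 N, or if a joint passes its speed limit or range.

## Working session

There is one attempt and no reset: what is moved stays moved. The work goes in short steps, Python scripts to look and compute and a tool call to move; the robot and the scene stay as the last step left them, time stands still between calls to the robot, and variables do not carry over. Pictures are saved under pics/ and viewed, about 8 in all and at most 12, crops included, and the job is handed in when it is done.

Besides the shell and the picture viewer there is one more tool, called after "Request:" by a JSON object that holds its "name" and its "arguments", one argument or row to a line. arm_command: Moves the arm, as the interface text tells. Its arguments: {"type":"object","properties":{"steps":{"type":"array"},"jaw":{"type":"number"}},"required":["steps"]}

```bash
mkdir -p pics
cat > h.py <<'E'
import numpy as np,cv2
from cell import state, read_camera, camera_model, job_done, env
def shot(n,f=None):
    im=read_camera(n)
    if f: cv2.imwrite('pics/'+f,im[:,:,::-1])
    return im
def ray(n,u,v):
    m=camera_model(n);K=np.array(m['K'])
    p=cv2.undistortPoints(np.array([[[u,v]]],float),K,np.array(m.get('dist',m.get('distortion',[0,0,0,0])),float))[0,0]
    R=np.array(m['rotation'],float)
    if R.shape!=(3,3):
        from scipy.spatial.transform import Rotation as Ro
        R=Ro.from_euler('xyz',R).as_matrix()
    return np.array(m['xyz'],float),R@np.array([p[0],-p[1],-1])
def onz(n,u,v,z):
    o,d=ray(n,u,v);return o+d*(z-o[2])/d[2]
def tri(a,b):
    (o,d),(p,e)=ray(*a),ray(*b)
    s=np.linalg.lstsq(np.c_[d,-e],p-o,rcond=None)[0]
    x,y=o+s[0]*d,p+s[1]*e
    return (x+y)/2,np.linalg.norm(x-y)
def proj(n,P):
    m=camera_model(n);R=np.array(m['rotation'],float)
    c=R.T@(np.array(P,float)-np.array(m['xyz']));k=np.array(m['K'])@np.array([c[0],-c[1],-c[2]]);return k[:2]/k[2]
E
python3 - <<'E'
from h import *
s=state();print(s);print(env.grip_point_offset)
for n in('side','top'):print(n,camera_model(n))
a=shot('side');b=shot('top');cv2.imwrite('pics/a.png',a[:,:,::-1]);cv2.imwrite('pics/b.png',b[:,:,::-1])
E
```

```text
{'t': 0.0, 'joints': array([ 1.09141159e+00,  4.91573927e-01,  1.55948222e+00,  2.92031248e-05,
        1.09165444e+00, -1.05591436e-01]), 'qvel': array([-2.08972391e-04, -6.36778764e-04, -1.81021062e-03, -5.63350121e-04,
       -3.12424917e-06, -9.17825791e-04]), 'tau': array([ 1.60283664e-03, -6.12644792e+01, -2.58186489e+01,  6.92160660e-02,
        4.81308752e-02, -7.58334886e-05]), 'eef_pos': array([228.17346925, 581.82179476, 404.14140721]), 'tcp_rot': array([-3.14144907e+00,  1.10898109e-03,  1.19698963e+00]), 'ft_force': array([-0.39172684,  0.51293435,  0.14973666]), 'moment': array([-0.01956707,  0.03596849, -0.03605564]), 'opening': 1.0003972452864875}
171.3
side {'K': array([[357.21268445,   0.        , 256.73597998],
       [  0.        , 357.21268445, 186.14999421],
       [  0.        ,   0.        ,   1.        ]]), 'xyz': array([ 499.02730811, -526.53221829,  726.51496152]), 'rotation': array([ 0.71279894,  0.01919735, -0.0809123 ])}
top {'K': array([[471.91249521,   0.        , 262.26709453],
       [  0.        , 471.91249521, 197.13960024],
       [  0.        ,   0.        ,   1.        ]]), 'xyz': array([ 384.85927803,    5.3172758 , 1017.86679803]), 'rotation': array([ 0.15741354, -0.02565453, -1.5504975 ])}
```

View pics/a.png

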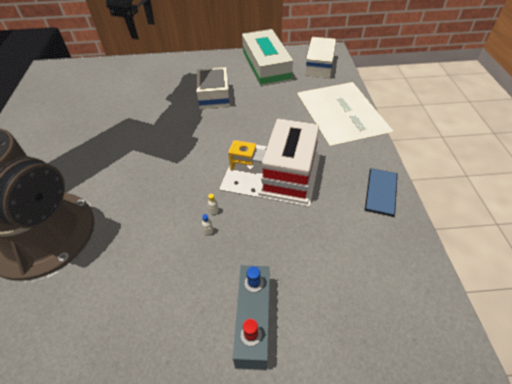

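View pics/b.png

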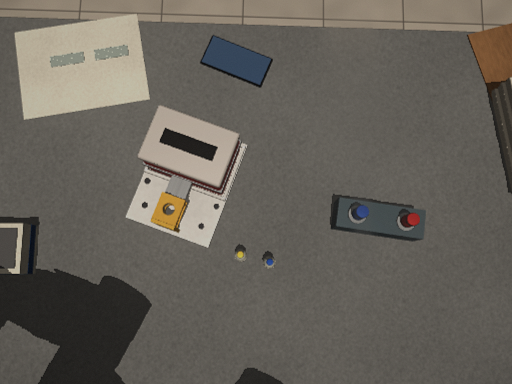

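Side view: red handle about (251,328), blue (254,275), yellow ear with hole at (243,149). Top view: red (413,219), blue (361,212), ear hole (169,209), with the bin up and right of it.

Run:
```python
from h import *
I={'side':cv2.imread('pics/a.png'),'top':cv2.imread('pics/b.png')}
roi={'side':{'red':(235,310,270,345),'blue':(240,260,270,290),'yel':(225,138,262,175)},'top':{'red':(398,205,425,230),'blue':(345,200,375,225),'yel':(145,185,195,235)}}
hue={'red':lambda h:(h<8)|(h>172),'blue':lambda h:(h>105)&(h<130),'yel':lambda h:(h>15)&(h<32)}
c={}
for n in I:
  hsv=cv2.cvtColor(I[n],cv2.COLOR_BGR2HSV)
  for k,(x0,y0,x1,y1) in roi[n].items():
    p=hsv[y0:y1,x0:x1];m=hue[k](p[...,0])&(p[...,1]>150)&(p[...,2]>60)
    ys,xs=np.nonzero(m);c[n,k]=(xs.mean()+x0,ys.mean()+y0);print(n,k,len(xs),np.round(c[n,k],1),xs.min()+x0,xs.max()+x0,ys.min()+y0,ys.max()+y0)
for k in('red','blue'):
  print(k,tri(('side',*c['side',k]),('top',*c['top',k])),onz('top',*c['top',k],105),onz('side',*c['side',k],100))
for n,b in(('top',(145,180,200,240)),('side',(222,135,275,185))):
  x0,y0,x1,y1=b
  cv2.imwrite(f'pics/c_{n}.png',cv2.resize(I[n][y0:y1,x0:x1],None,fx=10,fy=10,interpolation=cv2.INTER_CUBIC))
a=cv2.imread('pics/c_top.png');b=cv2.imread('pics/c_side.png');
H=max(a.shape[0],b.shape[0]);o=np.zeros((H,a.shape[1]+b.shape[1],3),np.uint8);o[:a.shape[0],:a.shape[1]]=a;o[:b.shape[0],a.shape[1]:]=b
cv2.imwrite('pics/c.png',cv2.resize(o,None,fx=.7,fy=.7))
```

```text
side red 242 [250.1 328.9] 243 257 319 339
side blue 198 [253.3 275.7] 247 259 267 286
side yel 424 [240.5 152.2] 229 255 141 169
top red 130 [412.7 218.9] 406 419 213 226
top blue 19 [363.8 211.4] 357 367 206 216
top yel 780 [168.8 211.4] 151 186 193 231
red (array([ 493.6120685 , -310.74192129,  105.92358961]), np.float64(0.8586848732181611)) [ 494.14690682 -310.99160516  105.        ] [ 493.13509899 -308.7695184   100.        ]
blue (array([ 506.23758048, -214.15651743,  108.24889423]), np.float64(0.378545710719013)) [ 506.86010346 -214.91407562  105.        ] [ 506.14511452 -210.02864312  100.        ]
```

View pics/c.png

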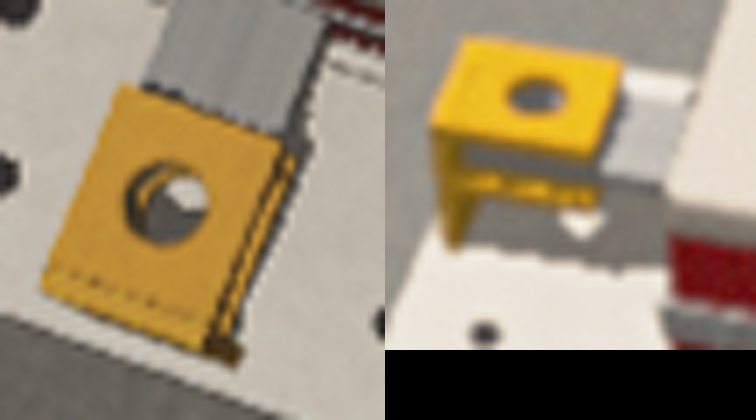

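```bash
cat >> h.py <<'E'
def goto(x,y,z,yaw):
    "row numbers (cm, deg) from present pose to TCP x,y,z,yaw pointing down"
    from scipy.spatial.transform import Rotation as Ro
    s=state();R=Ro.from_euler('xyz',s['tcp_rot'])
    d=R.inv().apply(np.array([x,y,z])-s['eef_pos'])/10
    r=(R.inv()*Ro.from_euler('xyz',[np.pi,0,yaw])).as_rotvec(degrees=True)
    return np.round(np.r_[d,r],2)
E
python3 - <<'E'
from h import *
t=('top',168.2,208.5);s=('side',243.2,148.2)
print(onz(*t,76),onz(*s,76),tri(t,s))
# ear top corners in the crop: left-top(120,85) right-top(285,140) left-bot(42,290) right-bot(215,345)
P=[onz('top',144.5+a/7,179.5+b/7,76)[:2] for a,b in((120,85),(285,140),(42,285))]
print(P); d=(P[0]-P[2]);print(np.linalg.norm(d),np.linalg.norm(P[1]-P[0]),np.degrees(np.arctan2(d[1],d[0])))
I={'side':cv2.imread('pics/a.png'),'top':cv2.imread('pics/b.png')}
for P in([493.6,-310.7],[506.2,-214.2]):
  print(proj('top',[*P,116]),proj('side',[*P,116]))
print(goto(580,130,400,.5))
print(goto(493.6,-310.7,93.5+171.3+80,-.13))
im=[]
for n,b in(('top',(335,190,425,245)),('side',(225,255,280,370))):
  x0,y0,x1,y1=b
  im.append(cv2.resize(I[n][y0:y1,x0:x1],None,fx=5,fy=5,interpolation=cv2.INTER_CUBIC))
a,b=im;o=np.zeros((575,a.shape[1]+b.shape[1],3),np.uint8);o[:a.shape[0],:a.shape[1]]=a;o[:,a.shape[1]:]=b
cv2.imwrite('pics/d.png',o)
E
```

```text
[507.23332636 172.18972041  76.        ] [507.03133565 171.23831199  76.        ] (array([507.20080779, 172.33894708,  75.01720508]), np.float64(0.3205003601071592))
[array([541.13459714, 187.08893035]), array([526.28372917, 139.07978798]), array([482.86407567, 206.08943167])]
61.29007034226247 50.253617087198144 -18.059800311771852Traceback (most recent call last):
  File "<stdin>", line 9, in <module>
  File "h.py", line 24, in proj
    c=R.T@(np.array(P,float)-np.array(m['xyz']));k=np.array(m['K'])@np.array([c[0],-c[1],-c[2]]);return k[:2]/k[2]
                                                                              ~^^^
IndexError: invalid index to scalar variable.
```

```bash
sed -i "s/m=camera_model(n);R=np.array(m\['rotation'\],float)$/m=camera_model(n)\n    from scipy.spatial.transform import Rotation as Ro\n    R=Ro.from_euler('xyz',m['rotation']).as_matrix()/" h.py
python3 - <<'E'
from h import *
I={'side':cv2.imread('pics/a.png'),'top':cv2.imread('pics/b.png')}
for P in([493.6,-310.7],[506.2,-214.2]):
  print(proj('top',[*P,116]),proj('side',[*P,116]))
print(goto(580,130,400,.5))
print(goto(493.6,-310.7,93.5+171.3+80,-.13))
im=[]
for n,b in(('top',(335,190,425,245)),('side',(225,255,280,370))):
  x0,y0,x1,y1=b
  im.append(cv2.resize(I[n][y0:y1,x0:x1],None,fx=5,fy=5,interpolation=cv2.INTER_CUBIC))
a,b=im;o=np.zeros((575,a.shape[1]+b.shape[1],3),np.uint8);o[:a.shape[0],:a.shape[1]]=a;o[:,a.shape[1]:]=b
cv2.imwrite('pics/d.png',o)
E
```

```text
[414.4522416  218.59280918] [250.13724329 326.68509133]
[364.83222886 210.97710286] [253.31848312 273.81345908]
[-2.922e+01  4.925e+01  4.500e-01  1.000e-02  5.000e-02  3.994e+01]
[-7.339e+01  5.730e+01  6.010e+00  3.000e-02  5.000e-02  7.603e+01]
```

View pics/d.png

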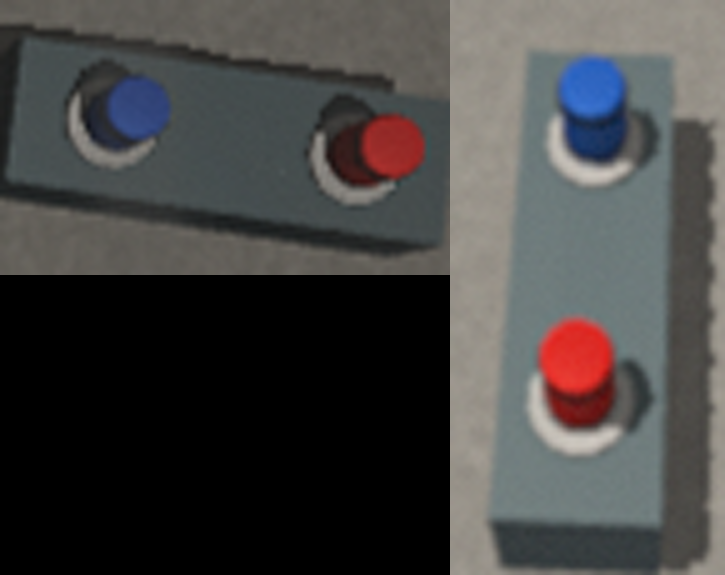

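Crop: disc tops are at red (413.0,219.0) and blue (362.2,211.2) in top, red (250.0,326.0) and blue (253.2,272.0) in side. Both pins are upright and seated on their flanges.

Request:
{"name": "arm_command", "arguments": {
  "steps": [
    [-29.2,49.2,0.4,0,0,40],
    [-29.2,49.2,0.4,0,0,40],
    [-29.2,49.2,0.4,0,0,40],
    [-29.2,49.2,0.4,0,0,40],
    [-29.2,49.2,0.4,0,0,40],
    [-29.2,49.2,0.4,0,0,40],
    [-29.2,49.2,0.4,0,0,40],
    [-29.2,49.2,0.4,0,0,40],
    [-29.2,49.2,0.4,0,0,40],
    [-29.2,49.2,0.4,0,0,40],
    [-29.2,49.2,0.4,0,0,40],
    [-29.2,49.2,0.4,0,0,40]
  ],
  "jaw": 9.5
}}

```text
t: 1.1
eef_pos: [536.2, 185.3, 401.1]
tcp_rot: [-3.141, 0.0, 0.499]
ft_force: [-0.3, 0.8, -0.1]
opening: 0.998
```

Run:
```python
from h import *
for a,b in(((413.,219.),(250.,326.)),((362.2,211.2),(253.2,272.))):
  print(tri(('top',*a),('side',*b)),onz('top',*a,116),onz('side',*b,116))
s=state();print(s['t'],s['eef_pos'],s['tcp_rot']);print(goto(491.5,-308.5,345,-.13))
```

```text
(array([ 493.23396823, -308.68300117,  113.47709638]), np.float64(0.38803405467740276)) [ 492.74035235 -307.83818587  116.        ] [ 493.44747949 -309.54098995  116.        ]
(array([ 506.09397206, -209.50848394,  114.03001842]), np.float64(0.37497718769439725)) [ 505.64351205 -209.06579809  116.        ] [ 506.2551275  -210.48938338  116.        ]
1.1 [536.19871617 185.34046424 401.09364447] [-3.14145333e+00  2.46770854e-04  4.98795640e-01]
[-2.755e+01  4.123e+01  5.610e+00 -0.000e+00  2.000e-02  3.603e+01]
```

Request:
{"name": "arm_command", "arguments": {
  "steps": [
    [-27.5,41.2,5.6,0,0,36],
    [-27.5,41.2,5.6,0,0,36],
    [-27.5,41.2,5.6,0,0,36],
    [-27.5,41.2,5.6,0,0,36],
    [-27.5,41.2,5.6,0,0,36],
    [-27.5,41.2,5.6,0,0,36],
    [-27.5,41.2,5.6,0,0,36],
    [-27.5,41.2,5.6,0,0,36],
    [-27.5,41.2,5.6,0,0,36],
    [-27.5,41.2,5.6,0,0,36],
    [-27.5,41.2,5.6,0,0,36],
    [-27.5,41.2,5.6,0,0,36]
  ]
}}

```text
t: 2.1
eef_pos: [490.2, -308.3, 344.7]
tcp_rot: [-3.141, 0.0, -0.13]
ft_force: [1.4, 0.6, -0.3]
opening: 0.998
```

Request:
{"name": "arm_command", "arguments": {
  "steps": [
    [0,0,0,0,0,0],
    [0,0,0,0,0,0],
    [0,0,0,0,0,0]
  ]
}}

```text
t: 2.35
eef_pos: [490.8, -305.8, 344.8]
tcp_rot: [-3.141, 0.001, -0.13]
ft_force: [0.2, 0.7, -0.4]
opening: 1.001
```

Run:
```python
from h import *
print(state()['eef_pos'],goto(493.1,-308.7,345,-.13),goto(493.1,-308.7,93.5+171.3,-.13))
```

```text
[ 490.75431058 -305.77541391  344.84521168] [ 0.27  0.26 -0.02 -0.05  0.05 -0.  ] [ 0.28  0.27  8.   -0.05  0.05 -0.  ]
```

Request:
{"name": "arm_command", "arguments": {
  "steps": [
    [0.25,0.25,0,0,0,0],
    [0.25,0.25,1,0,0,0],
    [0.25,0.25,2,0,0,0],
    [0.25,0.25,3,0,0,0],
    [0.25,0.25,4,0,0,0],
    [0.25,0.25,5,0,0,0],
    [0.25,0.25,6,0,0,0],
    [0.25,0.25,7,0,0,0],
    [0.25,0.25,7.5,0,0,0],
    [0.25,0.25,7.9,0,0,0],
    [0.25,0.25,7.9,0,0,0],
    [0.25,0.25,7.9,0,0,0]
  ]
}}

```text
t: 3.35
eef_pos: [493.1, -309.0, 266.3]
tcp_rot: [-3.142, -0.0, -0.13]
ft_force: [0.3, -0.0, -1.3]
opening: 1.001
```

Run:
```python
from h import *
s=state();print(s['eef_pos'],s['ft_force'])
a=shot('side');b=shot('top')
A=cv2.resize(a[250:370,190:310],None,fx=4,fy=4,interpolation=2);B=cv2.resize(b[160:260,340:440],(480,480),interpolation=2)
cv2.imwrite('pics/e.png',cv2.resize(np.hstack([A,B]),(800,400))[:,:,::-1])
```

```text
[ 493.1375711  -308.9592032   266.25300077] [ 0.26919823 -0.04353126 -1.25053771]
```

View pics/e.png

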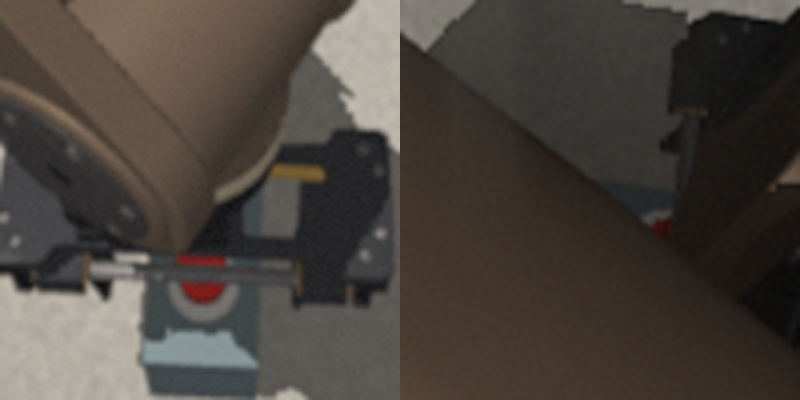

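The side view shows the red handle (about 203,280 in the crop) midway between the open fingers, and the force is low. Now I close.

Request:
{"name": "arm_command", "arguments": {
  "steps": [
    [0,0,0.1,0,0,0],
    [0,0,0.1,0,0,0],
    [0,0,0.1,0,0,0],
    [0,0,0.1,0,0,0],
    [0,0,0.1,0,0,0],
    [0,0,0.1,0,0,0],
    [0,0,0.1,0,0,0],
    [0,0,0.1,0,0,0],
    [0,0,0.1,0,0,0],
    [0,0,0.1,0,0,0],
    [0,0,0.1,0,0,0],
    [0,0,0.1,0,0,0]
  ],
  "jaw": 1.5
}}

```text
t: 4.45
eef_pos: [493.1, -308.9, 265.2]
tcp_rot: [-3.142, -0.0, -0.129]
ft_force: [0.2, 0.4, 0.2]
opening: 0.274
```

Request:
{"name": "arm_command", "arguments": {
  "steps": [
    [0,0,0,0,0,0],
    [0,0,0,0,0,0],
    [0,0,0,0,0,0],
    [0,0,0,0,0,0]
  ]
}}

```text
t: 4.78
eef_pos: [493.1, -308.9, 265.2]
tcp_rot: [-3.142, -0.0, -0.129]
ft_force: [-0.0, 0.3, 0.1]
opening: 0.268
```

Opening is 25.5 mm, which matches the handle. I lift.

Request:
{"name": "arm_command", "arguments": {
  "steps": [
    [0,0,-0.5,0,0,0],
    [0,0,-1.2,0,0,0],
    [0,0,-2,0,0,0],
    [0,0,-3,0,0,0],
    [0,0,-4.2,0,0,0],
    [0,0,-5.5,0,0,0],
    [0,0,-7,0,0,0],
    [0,0,-9,0,0,0],
    [0,0,-11,0,0,0],
    [0,0,-12.5,0,0,0],
    [0,0,-13.5,0,0,0],
    [0,0,-13.5,0,0,0]
  ]
}}

```text
t: 5.78
eef_pos: [493.0, -308.8, 402.9]
tcp_rot: [3.14, -0.003, -0.129]
ft_force: [-0.0, 0.7, -0.7]
opening: 0.27
```

Run:
```python
from h import *
s=state();print(s['eef_pos'],s['ft_force'],s['opening'])
print(goto(530,-50,400,.1));print(goto(507,172,400,.25))
```

```text
[ 493.02765543 -308.80576229  402.85945644] [-0.00356344  0.72140835 -0.74925083] 0.26999835416517665
[  0.33 -26.14   0.24   0.13  -0.18 -13.14]
[ -4.82 -47.86   0.18   0.14  -0.17 -21.74]
```

Request:
{"name": "arm_command", "arguments": {
  "steps": [
    [-0.1,-1,0,0,0,0],
    [-0.3,-3,0,0,0,1],
    [-0.6,-6,0,0,0,2],
    [-0.9,-9,0,0,0,3],
    [-1.2,-12,0,0,0,4],
    [-1.5,-15,0,0,0,5],
    [-1.8,-18,0,0,0,6],
    [-2.1,-21,0,0,0,7],
    [-2.4,-24,0,0,0,8],
    [-2.7,-27,0,0,0,9],
    [-3,-30,0,0,0,10],
    [-3.3,-33,0,0,0,10.3]
  ]
}}

```text
t: 6.78
eef_pos: [502.2, 24.6, 399.2]
tcp_rot: [3.141, 0.002, -0.31]
ft_force: [1.2, -0.7, -0.1]
opening: 0.269
```

Run:
```python
from h import *
s=state();print(s['eef_pos'],s['ft_force'],s['opening'])
print(goto(507.2,172,400,-.315))
```

```text
[502.23250689  24.60935008 399.21672408] [ 1.23486476 -0.73643324 -0.07938431] 0.2692740555159653
[ -4.03 -14.19  -0.07   0.02   0.11   0.27]
```

Request:
{"name": "arm_command", "arguments": {
  "steps": [
    [-0.6,-2,0,0,0,0],
    [-1.3,-4.5,0,0,0,0],
    [-2,-7,0,0,0,0],
    [-2.6,-9,0,0,0,0],
    [-3.2,-11,0,0,0,0],
    [-3.7,-13,0,0,0,0],
    [-4,-14,0.5,0,0,0.3],
    [-4,-14,1.5,0,0,0.3],
    [-4,-14,2.5,0,0,0.3],
    [-4,-14,3.5,0,0,0.3],
    [-4,-14,3.5,0,0,0.3],
    [-4,-14,3.5,0,0,0.3]
  ]
}}

```text
t: 7.78
eef_pos: [507.6, 167.3, 364.3]
tcp_rot: [3.141, 0.002, -0.316]
ft_force: [0.4, 0.0, -0.7]
opening: 0.269
```

Run:
```python
from h import *
s=state();print(s['eef_pos'],s['tcp_rot'],s['ft_force'],s['opening'])
a=shot('side');b=shot('top')
A=cv2.resize(a[70:190,190:310],(560,560),interpolation=2);B=cv2.resize(b[140:280,100:240],(240,240),interpolation=2)
o=np.zeros((560,800,3),np.uint8);o[:,:560]=A;o[:240,560:]=B
cv2.imwrite('pics/f.png',o[:,:,::-1]);cv2.imwrite('pics/f_side.png',a[:,:,::-1]);cv2.imwrite('pics/f_top.png',b[:,:,::-1])
p=s['eef_pos']
print(proj('side',[p[0],p[1],p[2]-171.3-82.5]),proj('side',[507.2,172,76]),proj('side',[p[0],p[1],p[2]-171.3]))
```

```text
[507.55041774 167.3241984  364.31482839] [ 3.14069185e+00  1.62024668e-03 -3.15617710e-01] [ 0.37594532  0.03354762 -0.74044761] 0.26922907695759685
[242.84473315 139.37964245] [243.24731083 147.99946216] [241.17302325 113.48869705]
```

View pics/f.png

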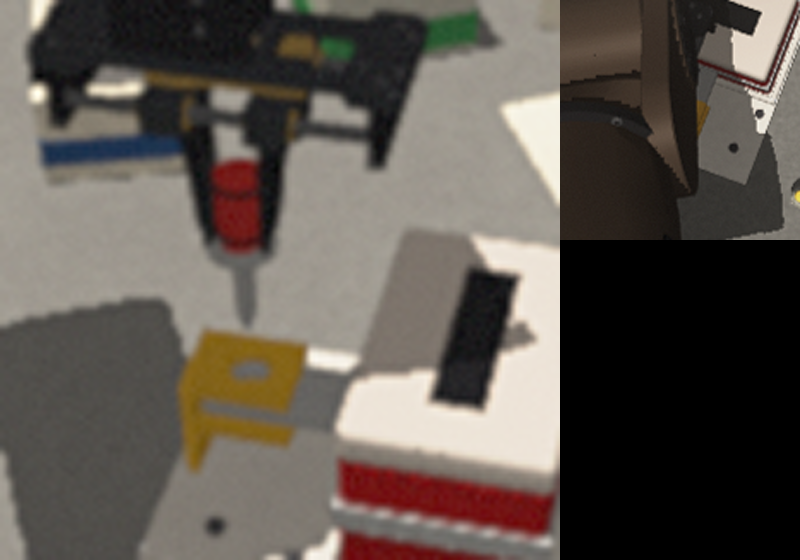

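Side crop: tip at (242.7,139.1) against a predicted (242.8,139.4), so the pin hangs straight and the kinematics agree with the camera. I need about 4.7 mm more in y.

Request:
{"name": "arm_command", "arguments": {
  "steps": [
    [-0.18,-0.44,0.5,0,0,0],
    [-0.18,-0.44,1,0,0,0],
    [-0.18,-0.44,1.5,0,0,0],
    [-0.18,-0.44,1.8,0,0,0],
    [-0.18,-0.44,1.8,0,0,0],
    [-0.18,-0.44,1.8,0,0,0],
    [-0.18,-0.44,1.8,0,0,0],
    [-0.18,-0.44,1.8,0,0,0]
  ]
}}

```text
t: 8.55
eef_pos: [507.1, 172.9, 347.4]
tcp_rot: [-3.141, -0.0, -0.314]
ft_force: [-0.1, -0.3, -0.5]
opening: 0.269
```

Run:
```python
from h import *
s=state();print(s['eef_pos'],s['tcp_rot'],s['ft_force'],s['opening'])
a=shot('side')
cv2.imwrite('pics/g.png',cv2.resize(a[90:180,210:300],(560,560),interpolation=2)[:,:,::-1])
p=s['eef_pos']
f=lambda q:(q-[209.5,89.5])*560/90
print(f(proj('side',[p[0],p[1],p[2]-171.3-82.5])),f(proj('side',[507.2,172,76])),goto(507.2,172,275,-.315))
```

```text
[507.14364385 172.90276718 347.42204963] [-3.14133944e+00 -3.01891672e-04 -3.14462450e-01] [-0.05812748 -0.34919997 -0.51021574] 0.26862257932338396
[207.73024722 331.7918726 ] [209.98326736 363.99665347] [ 0.03  0.08  7.24 -0.02 -0.02  0.03]
```

View pics/g.png

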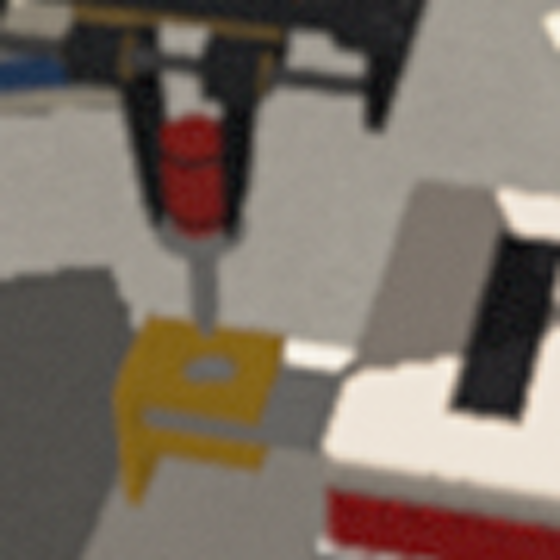

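Tip at (206,332) is directly over the hole centre (209,368). I trim about 1 mm and descend part-way.

Request:
{"name": "arm_command", "arguments": {
  "steps": [
    [0.06,0.12,0.3,0,0,0],
    [0.06,0.12,0.7,0,0,0],
    [0.06,0.12,1.1,0,0,0],
    [0.06,0.12,1.5,0,0,0],
    [0.06,0.12,1.9,0,0,0],
    [0.06,0.12,2.3,0,0,0],
    [0.06,0.12,2.7,0,0,0],
    [0.06,0.12,3,0,0,0],
    [0.06,0.12,3,0,0,0],
    [0.06,0.12,3,0,0,0]
  ]
}}

```text
t: 9.43
eef_pos: [507.3, 171.6, 317.1]
tcp_rot: [3.142, 0.0, -0.314]
ft_force: [0.2, -0.2, -0.6]
opening: 0.267
```

Request:
{"name": "arm_command", "arguments": {
  "steps": [
    [0,0,0.4,0,0,0],
    [0,0,0.8,0,0,0],
    [0,0,1.2,0,0,0],
    [0,0,1.6,0,0,0],
    [0,0,1.6,0,0,0],
    [0,0,1.6,0,0,0]
  ]
}}

```text
t: 9.93
eef_pos: [507.3, 171.6, 300.9]
tcp_rot: [3.141, 0.001, -0.314]
ft_force: [0.0, -0.1, -0.6]
opening: 0.27
```

There is no contact force with the tip past the eye. I continue to the flange.

Request:
{"name": "arm_command", "arguments": {
  "steps": [
    [0,0,0.4,0,0,0],
    [0,0,0.8,0,0,0],
    [0,0,1.2,0,0,0],
    [0,0,1.6,0,0,0],
    [0,0,2.0,0,0,0],
    [0,0,2.2,0,0,0],
    [0,0,2.3,0,0,0],
    [0,0,2.4,0,0,0],
    [0,0,2.4,0,0,0],
    [0,0,2.4,0,0,0]
  ]
}}

```text
t: 10.77
eef_pos: [507.3, 171.6, 277.3]
tcp_rot: [-3.141, -0.0, -0.314]
ft_force: [0.1, 0.7, -0.9]
opening: 0.268
```

Request:
{"name": "arm_command", "arguments": {
  "steps": [
    [0,0,0.05,0,0,0],
    [0,0,0.1,0,0,0],
    [0,0,0.1,0,0,0],
    [0,0,0.1,0,0,0]
  ]
}}

```text
t: 11.1
eef_pos: [507.3, 171.6, 276.3]
tcp_rot: [-3.141, -0.0, -0.315]
ft_force: [0.1, -0.2, -1.1]
opening: 0.27
```

Run:
```python
from h import *
s=state();print(s['eef_pos'],s['ft_force'],s['opening'])
a=shot('side')
cv2.imwrite('pics/i.png',cv2.resize(a[90:180,210:300],(560,560),interpolation=2)[:,:,::-1])
```

```text
[507.31696018 171.58621256 276.28610552] [ 0.1323353  -0.24646882 -1.08371371] 0.27018066906847027
```

View pics/i.png

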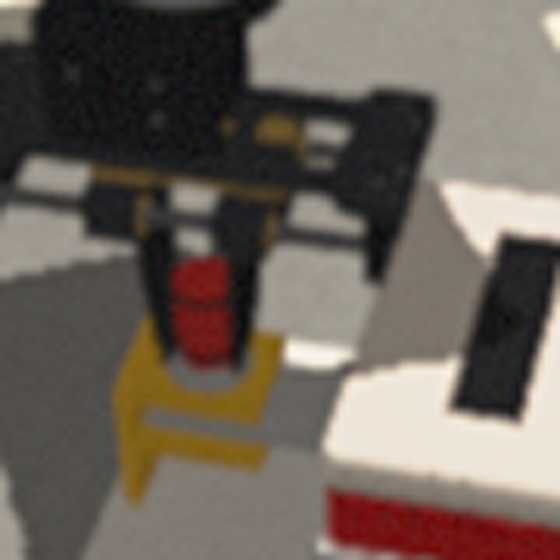

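The flange is at the ear (about 210,375) with roughly 1 mm to go. I ease down to contact.

Request:
{"name": "arm_command", "arguments": {
  "steps": [
    [0,0,0.05,0,0,0],
    [0,0,0.1,0,0,0],
    [0,0,0.1,0,0,0],
    [0,0,0.1,0,0,0]
  ]
}}

```text
t: 11.48
eef_pos: [507.3, 171.6, 275.2]
tcp_rot: [-3.142, -0.0, -0.314]
ft_force: [0.2, 0.6, -0.5]
opening: 0.267
```

Request:
{"name": "arm_command", "arguments": {
  "steps": [
    [0,0,0.04,0,0,0],
    [0,0,0.04,0,0,0],
    [0,0,0.04,0,0,0],
    [0,0,0.04,0,0,0]
  ]
}}

```text
t: 11.82
eef_pos: [507.3, 171.6, 275.2]
tcp_rot: [-3.141, -0.0, -0.314]
ft_force: [-2.6, -0.4, 5.1]
opening: 0.269
```

Contact comes at z = 275.2, exactly the expected home height. I open to 5 cm (bin clearance) and retreat upward.

Request:
{"name": "arm_command", "arguments": {
  "steps": [
    [0,0,0,0,0,0],
    [0,0,0,0,0,0],
    [0,0,0,0,0,0],
    [0,0,0,0,0,0],
    [0,0,0,0,0,0],
    [0,0,0,0,0,0],
    [0,0,0,0,0,0],
    [0,0,0,0,0,0]
  ],
  "jaw": 5
}}

```text
t: 12.48
eef_pos: [507.3, 171.6, 274.8]
tcp_rot: [-3.141, -0.0, -0.314]
ft_force: [0.1, -0.1, -0.0]
opening: 0.528
```

Request:
{"name": "arm_command", "arguments": {
  "steps": [
    [0,0,-0.3,0,0,0],
    [0,0,-0.8,0,0,0],
    [0,0,-1.5,0,0,0],
    [0,0,-2.5,0,0,0],
    [0,0,-4,0,0,0],
    [0,0,-5.5,0,0,0],
    [0,0,-7,0,0,0],
    [0,0,-9,0,0,0],
    [0,0,-11,0,0,0],
    [0,0,-13,0,0,0],
    [0,0,-13,0,0,0],
    [0,0,-13,0,0,0]
  ]
}}

```text
t: 13.48
eef_pos: [507.0, 171.5, 406.3]
tcp_rot: [-3.14, -0.002, -0.314]
ft_force: [-0.1, -0.0, -0.6]
opening: 0.523
```

Request:
{"name": "arm_command", "arguments": {
  "steps": [
    [0,3,0,0,0,0],
    [0,6,0,0,0,0],
    [0,9,0,0,0,0],
    [0,12,0,0,0,0],
    [0,15,0,0,0,0],
    [0,18,0,0,0,0],
    [0,21,0,0,0,0],
    [0,24,0,0,0,0],
    [0,24,0,0,0,0],
    [0,24,0,0,0,0]
  ]
}}

```text
t: 14.32
eef_pos: [432.7, -57.6, 404.4]
tcp_rot: [-3.141, 0.001, -0.317]
ft_force: [-0.3, 0.5, 0.3]
opening: 0.526
```

Run:
```python
from h import *
s=state();print(s['t'],s['eef_pos'],s['ft_force'],s['opening'])
a=shot('side');b=shot('top')
A=cv2.resize(a[100:380,190:330],(400,800//1),interpolation=2)[:600];B=cv2.resize(b[100:260,120:280],(400,400),interpolation=2)
A=cv2.resize(a[110:200,210:300],(400,400),interpolation=2)
C=cv2.resize(a[250:370,200:360],(267,200));D=cv2.resize(b[180:250,310:440],(371,200))
o=np.zeros((600,800,3),np.uint8);o[:400]=np.hstack([A,B]);o[400:,:267]=C;o[400:,400:771]=D
cv2.imwrite('pics/j.png',o[:,:,::-1])
f=lambda n,P,c,k:(proj(n,P)-c+.5)*k
for z in(81,126-27.5+0,126):print(z,f('side',[507.3,171.6,z],[210,110],400/90),f('top',[507.3,171.6,z],[120,100],2.5))
```

```text
14.3167 [432.66991212 -57.60882548 404.40373537] [-0.27679314  0.48840429  0.26297706] 0.5259095962096797
81 [149.79216053 165.38208242] [121.42348928 271.60071732]
98.5 [148.36448866 143.38311205] [117.59011408 268.61097568]
126 [146.03712702 107.52083802] [111.26757945 263.67987865]
```

View pics/j.png

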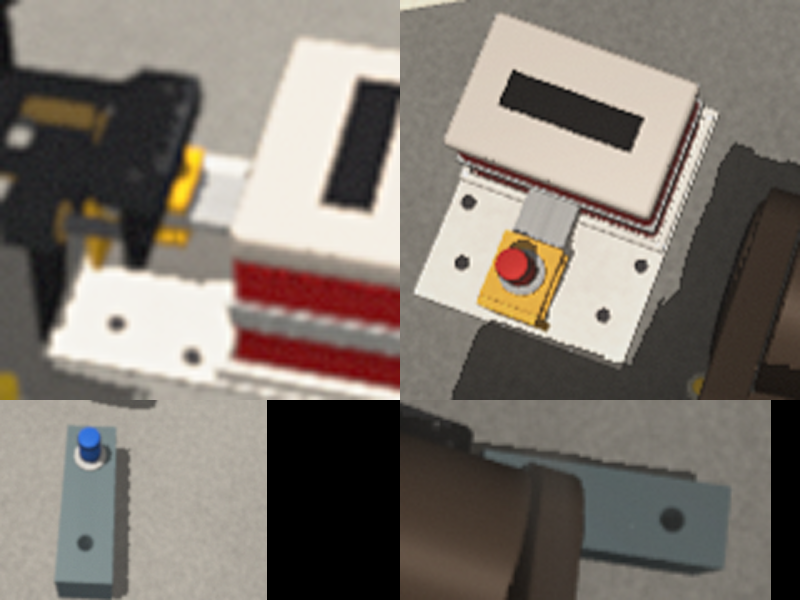

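Top view: the red handle sits over the ear at (113,267), against a predicted (111,264), and the blue pin is still in the rack. The gripper blocks the side view, so I move it aside for one last look.

Request:
{"name": "arm_command", "arguments": {
  "steps": [
    [0,3,0,0,0,0],
    [0,6,0,0,0,0],
    [0.5,9,0,0,0,0],
    [1.5,12,0,0,0,0],
    [2.5,15,0,0,0,0],
    [3,18,0,0,0,0],
    [3,18,0,0,0,0],
    [3,18,0,0,0,0]
  ]
}}

```text
t: 15.08
eef_pos: [406.3, -237.3, 404.3]
tcp_rot: [-3.141, 0.001, -0.315]
ft_force: [-0.1, 0.4, 0.2]
opening: 0.526
```

Run:
```python
from h import *
s=state();print(s['t'],s['eef_pos'],s['ft_force'])
a=shot('side')
cv2.imwrite('pics/k.png',cv2.resize(a[110:200,210:300],(560,560),interpolation=2)[:,:,::-1])
for z in(76,81,103.5,126):print(z,(proj('side',[507.3,171.6,z])-[209.5,109.5])*560/90)
```

```text
15.0833 [ 406.32097464 -237.28384115  404.27696858] [-0.11044436  0.40959793  0.19743877]
76 [210.26984397 240.17656898]
81 [209.70902474 231.53491539]
103.5 [207.12873599 191.77529194]
126 [204.45197783 150.52917323]
```

View pics/k.png

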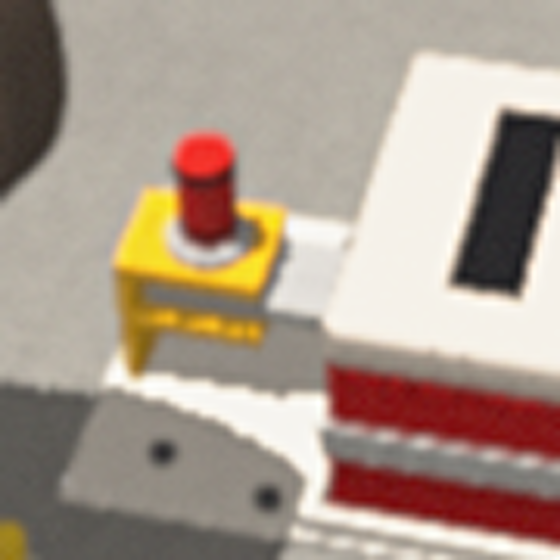

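The pin stands upright with its flange flat on the upper ear (about 210,243), and the robot is well clear.

```bash
python3 -c "
from cell import job_done;print(job_done())"
```

```text
the job is handed in; nothing more can be done
None
```

The red pin is in the bracket with its flange seated on the upper ear, I have let go of it, and the job was handed in at about 15 s.

- **Insertion:** I gripped the pin at 25.5 mm opening. It went down through both ears and the eye with no side contact. The flange touched at a TCP height of 275.2 mm with about 5 N, which is the height expected for fully home.
- **Final pictures:** The pin stands upright with its flange flat on the upper ear, and the bin looks undisturbed. The handle's position in the top view agreed with the prediction to about 1–2 px. The blue pin is still in its hole in the rack, and the arm is well clear.
- **Not seen directly:** The shaft inside the eye and lower ear could not be seen in the pictures. That it goes through both is inferred from the free descent and the flange height.
- **Disagreements:** My first position for the red pin was about 2 mm off in y, and I corrected it with the centres of the handle tops. Heights found by crossing the two views read 1–2.5 mm low, which is about the calibration tolerance.

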